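# Shake the brass feet out of the polishing cup

## Robot

A 6-joint arm with a two-finger parallel gripper is mounted at the origin on the work surface. World frame = base frame: x ahead of the robot, y to its left, z up, the work surface at z = 0. Lengths are in m, angles in rad, forces in N, time in s.
With the tool pointing down it reaches from about 0.225 to 0.875 m from the base axis. Payload 3.4 kg.
Tool frame: the origin (TCP) lies at the very end of the fingers, on their centre line; the grasp point (between the pads) lies 19 mm behind it; z points along the fingers, y is the direction in which the jaws open and shut (so a half turn about z gives the same grasp; the last joint's range is limited). The gripper opens to 85 mm and grips with 20 to 120 N. Pads are 22 mm wide; open, the fingers measure 114 mm over their backs; the gripper's body (76 mm by 85 mm) begins 54 mm behind the grasp point. The pads swing forward as they close: fully open they stand 13 mm farther back than shut.
Start: joints at [-1.319, 0.276, 1.505, -0, 1.361, -0.121], TCP at [0.209, -0.536, 0.231] pointing down, gripper open.
Joint ranges: [-2.89, 2.89], [-0.75, 2.08], [0.22, 2.7], [-1.18, 4.32], [0.11, 2.71], [-2.7, 2.7]. Speed limits (rad/s): [2.57, 2.57, 3.14, 3.14, 3.14, 3.14].

## Interface

Orientations are given as a unit quaternion [w, x, y, z].
In Python, from rig import manip gives the robot as it stands. The module is installed in compiled form; this text tells all that it offers.
- The arm moves only by the tool carry_out, never from a script. Its argument "moves" is one flat list of numbers, 5 for each row, row after row: the opening in per cent of the stroke, from 0 (shut) to 100 (fully open), then the shift along the world's x, y, z in cm, then the turn about the world's z in rad. A call has exactly 10 rows; each row shifts and turns the commanded pose from where the row before left it; what a row does not reach is not made up. A row lasts 1/10 s, in which the tool goes at most 50 mm and 8.59 degrees, less where a joint would pass 70% of its speed; a pose out of reach is approached as far as the arm can. A call is refused whole if a number of a shift passes 5 or a number of a turn 0.15, either way. A call with a gripper value outside its range is refused whole. The fingers move at their own pace and stop on an object; "squeeze" is the grip in N (left out, the last holds). Time passes only in rows, so rows that do not move let the fingers close, or fill a call up. It gives the time, the measured TCP pose, the force and the opening at its end, in the units of the state.
- manip.get_state(): the state, without advancing time (a new reading comes with each control period).
- manip.get_image(name): name is "side" or "top"; returns the picture (480x640x3 uint8, red, green, blue); there is no depth.
- manip.camera_info(name): a dict with "fov_y" (degrees; the focal length in pixels is half the picture's height over the tangent of half this angle, whatever the lens; pixels are square), "cx", "cy" (the principal point, pixels), "dist" ([k1, k2, p1, p2, k3] as OpenCV has them; the pictures are not rectified), "rvec" (rotation vector, rad) and "tvec" (3), from world to camera coordinates, as OpenCV has them. Camera axes: x right, y down, z forward; pixel columns grow to the right and rows downward; lengths in m; the calibration is good to about 2 mm. A picture is of the moment at which its call begins. camera_info takes no time and is no camera call.
- manip.sign_off(): hands the job in, once; it reports no verdict.
The state is a dict: "clock": time; "qpos": joint angles; "qd": joint speeds; "effort": joint torques, N m; "position": TCP position; "ee_rot": TCP orientation; "contact_force": force on the tool from outside, world axes, zero at the start; "moment": the same for the moment, N m; "width": finger opening in m.
Only numpy, scipy, OpenCV 4.12 (cv2) and the standard library are available. Lean on these libraries where they do the work, as an engineer would, in place of code of your own. Each camera call takes 0.05 s, during which the arm holds its last target. There are 200 camera calls.

## Task

Two brass pillar feet are still caught inside the tall polishing cup that stands mouth down on the bench, the one with the square steel stub on top. Lift it by the stub, still mouth down, carry it level over the wooden tray without touching the tray, and shake it by rocking it from side to side until it stops getting lighter and both feet lie in the tray. Then stand the empty cup mouth down on the bench again and let go.

Things in the scene. Friction and masses are not known exactly. Their poses are not given: they have to be found in the camera images.
- cup_stub (a point): Centre of the square steel stub (28 x 28 mm, 50 mm tall) on top of the round grey upturned cup (120 mm across, 75 mm tall, 0.2 to 0.33 kg empty). On the cup's axis, 100 mm above the rim it stands on; z up from mouth to stub, x and y square to the stub's sides. Mouth 66 mm across, in a lip turned 23 mm inward, 5 mm thick. The lower cup with a short round knob is not the one.
- tray: Open wooden tray fixed on the bench, 260 mm (its x) by 300 mm (its y) outside, 45 mm high, walls and floor 9 mm thick. Origin at the centre of its underside, on the bench.
- foot_a_mid (a point): Centre of one brass foot: smooth cylinder 26 mm across, 30 mm tall, 110 to 156 g. Starts hidden in the cup, standing on the lip 37 to 42 mm off the cup's axis, centre 20 mm above the rim. Stays there if carried level and smoothly (under 2 m/s2); slides once the cup tips about 25 degrees. Tipping 35 to 40 degrees one way, then the other, lets it drop; this may take several rocks.
- foot_b_mid (a point): Centre of the other brass foot, the same as the first, on the opposite side of the cup at the start.

How it is judged:
On the way, in this order (a step that is already met when the one before it is completed fails the run):
1. the cup is held over the tray with both feet still in it (horizontal distance between cup_stub and tray below 0.12 m and height (world z) of cup_stub above 0.14 m and distance between each of foot_a_mid, foot_b_mid and cup_stub below 0.12 m), for 0.1 s.
2. both feet have dropped into the tray while the cup is still in the air (height (world z) of cup_stub above 0.13 m and height (world z) of each of foot_a_mid, foot_b_mid below 0.045 m and x of foot_a_mid in the frame of tray between -0.13 and 0.13 m and y of foot_a_mid in the frame of tray between -0.15 and 0.15 m and x of foot_b_mid in the frame of tray between -0.13 and 0.13 m and y of foot_b_mid in the frame of tray between -0.15 and 0.15 m), for 0.2 s.
At the end, for the whole second after the job is handed in: Both brass feet lie inside the tray (centres within its outline and no higher than its rim), and the cup stands mouth down flat on the bench itself (stub centre 95 to 105 mm above the bench, within 5 degrees of upright), released (height (world z) of cup_stub between 0.095 and 0.105 m and angle between cup_stub's own z axis and vertical below 0.09 rad and height (world z) of each of foot_a_mid, foot_b_mid below 0.045 m and x of foot_a_mid in the frame of tray between -0.13 and 0.13 m and y of foot_a_mid in the frame of tray between -0.15 and 0.15 m and x of foot_b_mid in the frame of tray between -0.13 and 0.13 m and y of foot_b_mid in the frame of tray between -0.15 and 0.15 m); the robot touches nothing.
It fails at once if the cup is knocked against the tray (over 3 N) (contact force between cup and tray above 3 N).
It also fails if it takes over 72 s, if anything falls off the work surface, if the arm or the gripper's body presses on something with over 40 N, if the wrist force passes 120 N, or if a joint passes its speed limit or range.

## Working session

There is one attempt and no reset: what is moved stays moved. The work goes in short steps, Python scripts to look and compute and a tool call to move; the robot and the scene stay as the last step left them, time stands still between calls to the robot, and variables do not carry over. Pictures are saved under pics/ and viewed, about 8 in all and at most 12, crops included, and the job is handed in when it is done.

Besides the shell and the picture viewer there is one more tool, called after "Emit:" by a JSON object that holds its "op" and its "data". carry_out: Moves the arm, as the interface text tells. Its arguments: {"type":"object","properties":{"moves":{"type":"array","items":{"type":"number"}},"squeeze":{"type":"number"}},"required":["moves"]}

```bash
mkdir -p pics
python3 - <<'E'
from rig import manip
import cv2
for n in("top","side"):
    cv2.imwrite(f"pics/{n}0.png",manip.get_image(n)[:,:,::-1]); print(manip.camera_info(n))
print(manip.get_state())
E
```

```text
{'fov_y': 52.792418744007804, 'cx': 319.91847672604086, 'cy': 233.72824989596626, 'dist': array([-0.12847922,  0.        ,  0.        ,  0.        ,  0.        ]), 'rvec': array([ 2.15970106, -2.18505787,  0.12984858]), 'tvec': array([-0.06805185,  0.5262149 ,  1.00814456])}
{'fov_y': 49.32255159667489, 'cx': 318.35793051372826, 'cy': 230.24313074886757, 'dist': array([-0.09900728,  0.        ,  0.        ,  0.        ,  0.        ]), 'rvec': array([ 0.35161262, -2.81757159,  1.09889511]), 'tvec': array([0.50473874, 0.2068337 , 0.97769284])}
{'clock': 0.1, 'qpos': array([-1.31899671e+00,  2.76522040e-01,  1.50599067e+00, -8.94320667e-06,
        1.36073133e+00, -1.20992704e-01]), 'qd': array([-4.34122099e-04, -1.25052095e-03, -3.76228159e-03, -6.58696460e-04,
        4.00162397e-05,  1.56601657e-03]), 'effort': array([ 1.20722314e-03, -4.17698872e+01, -2.46405691e+01, -1.80397928e-04,
        5.79116429e-03, -3.50813394e-06]), 'position': array([ 0.20930172, -0.53504392,  0.23053809]), 'ee_rot': array([-8.23640818e-04,  9.82677965e-01,  1.85319549e-01, -5.83278022e-05]), 'contact_force': array([-0.40403035,  0.87506596, -0.32682693]), 'moment': array([ 0.00041814, -0.03064399, -0.01838056]), 'width': 0.08524804986881222}
```

View pics/top0.png

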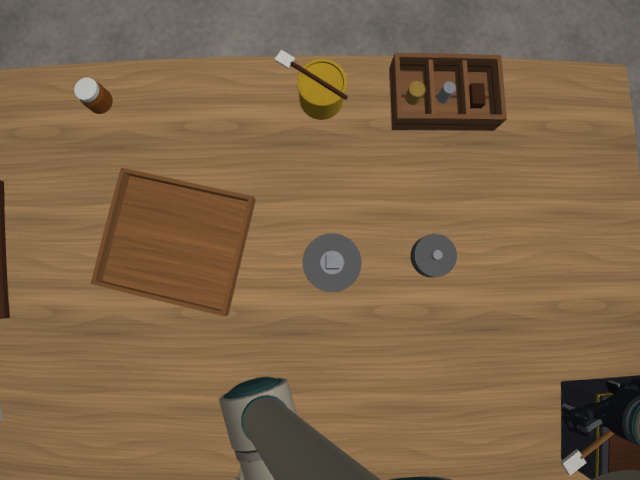

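View pics/side0.png

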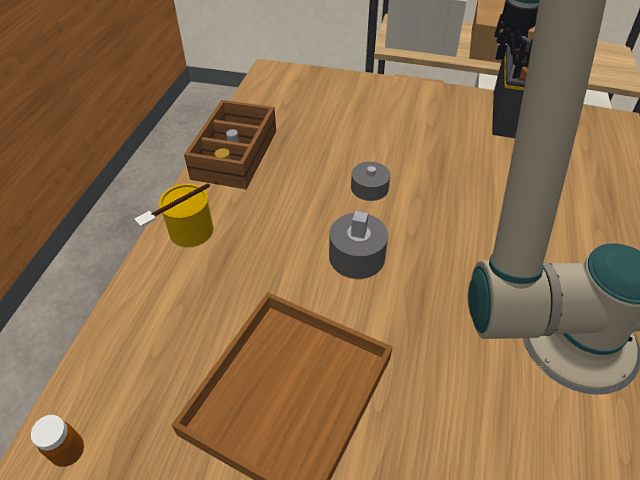

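The top view shows the tall cup at about (332,263), with the tray rim corners at (123,170), (253,199), (228,314) and (94,282). The side view has the stub at (359,225). I'll enlarge the stub in both views.

```bash
cat > h.py <<'E'
import numpy as np, cv2
from rig import manip
def cam(n):
    c=manip.camera_info(n); f=240/np.tan(np.radians(c['fov_y'])/2)
    return np.array([[f,0,c['cx']],[0,f,c['cy']],[0,0,1]]),c['dist'],c['rvec'],c['tvec']
def at_z(n,uv,z):
    K,d,r,t=cam(n); p=cv2.undistortPoints(np.array(uv,float).reshape(-1,1,2),K,d).reshape(-1,2)
    R=cv2.Rodrigues(r)[0]; o=-R.T@t; D=np.c_[p,np.ones(len(p))]@R
    return o+D*((z-o[2])/D[:,2])[:,None]
def proj(n,P):
    K,d,r,t=cam(n); return cv2.projectPoints(np.array(P,float).reshape(-1,1,3),r,t,K,d)[0].reshape(-1,2)
E
python3 - <<'E'
from h import *
a=cv2.imread('pics/top0.png')[222:302,292:372]; b=cv2.imread('pics/side0.png')[203:283,318:398]
r=lambda i:cv2.resize(i,(400,400),interpolation=cv2.INTER_CUBIC)
cv2.imwrite('pics/crop.png',np.hstack([r(a),r(b)]))
c=at_z('top',[(123,170),(253,199),(228,314),(94,282)],.045); print(c.round(3),c.mean(0))
print([np.linalg.norm(c[i]-c[i-1]).round(3) for i in range(4)])
print(at_z('top',[(332,263)],.075), at_z('top',[(437.5,255)],.06))
E
```

```text
[[0.668 0.354 0.045]
 [0.6   0.068 0.045]
 [0.357 0.12  0.045]
 [0.425 0.411 0.045]] [0.51257363 0.23822239 0.045     ]
[np.float64(0.25), np.float64(0.295), np.float64(0.248), np.float64(0.299)]
[[ 0.46020762 -0.09743019  0.075     ]] [[ 0.47456317 -0.31913685  0.06      ]]
```

View pics/crop.png

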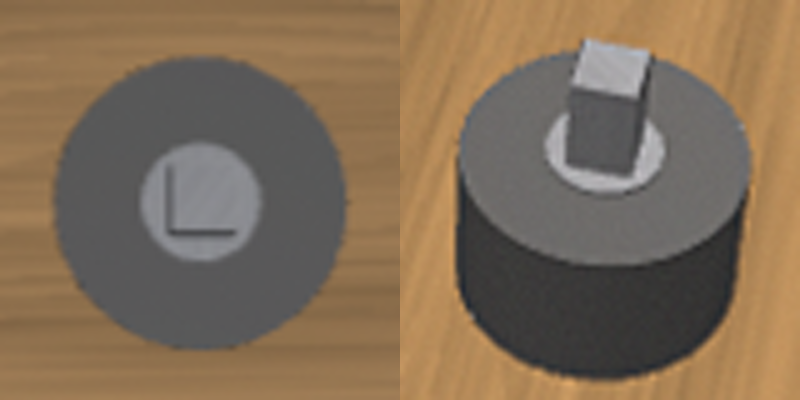

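The crop shows the stub's top face corners in the side view at (587,38), (650,50), (641,97) and (572,84). In the top view its lower-left edges run from (168,165) to (168,233) to (236,233), so it is nearly square to the picture axes.

Run:
```python
from h import *
s=at_z('side',[(318+(x-400)/5,203+y/5) for x,y in [(587,38),(650,50),(641,97),(572,84)]],.125)
print(s.round(4),s.mean(0)); d=[s[i]-s[i-1] for i in range(4)]
print([(np.linalg.norm(v).round(4),np.degrees(np.arctan2(v[1],v[0])).round(1)) for v in d])
t=at_z('top',[(292+x/5,222+y/5) for x,y in [(168,165),(168,233),(236,233)]],.1);print(t)
for v in (t[1]-t[0],t[2]-t[1]): print(np.linalg.norm(v),np.degrees(np.arctan2(v[1],v[0])))
# cup centre from silhouette: top disc
print(at_z('top',[(292+200/5,222+202/5)],.075))
K,dd,r,tv=cam('top');print('cam pos',-cv2.Rodrigues(r)[0].T@tv)
st=manip.get_state();from scipy.spatial.transform import Rotation as R
print(R.from_quat(np.roll(st['ee_rot'],-1)).as_matrix().round(3))
```

```text
[[ 0.4719 -0.108   0.125 ]
 [ 0.4464 -0.1074  0.125 ]
 [ 0.445  -0.0814  0.125 ]
 [ 0.4725 -0.0817  0.125 ]] [ 0.45893373 -0.09461141  0.125     ]
[(np.float64(0.0263), np.float64(-91.3)), (np.float64(0.0256), np.float64(178.9)), (np.float64(0.0261), np.float64(93.0)), (np.float64(0.0275), np.float64(-0.7))]
[[ 0.47510434 -0.08400432  0.1       ]
 [ 0.4481117  -0.08364284  0.1       ]
 [ 0.44777795 -0.11061262  0.1       ]]
0.02699506402556869 179.23274102473925
0.026971848843559444 -90.70899365253626
[[ 0.46142935 -0.09744802  0.075     ]]
cam pos [ 0.41494246 -0.06049232  1.05926959]
[[ 0.931  0.364 -0.   ]
 [ 0.364 -0.931  0.002]
 [ 0.    -0.002 -1.   ]]
```

Emit:
{"op": "carry_out", "data": {"moves": [100, 1.5, 3, 0, -0.038, 100, 2.5, 4.2, 0, -0.038, 100, 2.6, 4.6, 0, -0.038, 100, 2.6, 4.6, 0, -0.038, 100, 2.6, 4.6, 0, -0.038, 100, 2.6, 4.6, 0, -0.038, 100, 2.6, 4.6, 0, -0.038, 100, 2.6, 4.6, 0, -0.038, 100, 2.5, 4.2, 0, -0.038, 100, 1.5, 2.5, 0, -0.04]}}

```text
clock: 1.1
position: [0.4378, -0.1322, 0.2311]
ee_rot: [-0.001, 1.0, -0.004, 0.0]
contact_force: [0.7, 0.2, 0.4]
width: 0.0855
```

Emit:
{"op": "carry_out", "data": {"moves": [100, 0.7, 1.2, 0, 0, 100, 0.8, 1.2, 0, 0, 100, 0, 0, -2, 0, 100, 0, 0, -2, 0, 100, 0, 0, -2, 0, 100, 0, 0, -1, 0, 100, 0, 0, 0, 0, 100, 0, 0, 0, 0, 100, 0, 0, 0, 0, 100, 0, 0, 0, 0]}}

```text
clock: 2.1
position: [0.4526, -0.1117, 0.1622]
ee_rot: [0.0, 1.0, -0.005, 0.001]
contact_force: [1.4, -0.3, -0.5]
width: 0.0853
```

Run:
```python
from h import *
i=manip.get_image('side'); p=manip.get_state()['position']; uv=proj('side',[p,[.46,-.096,.125]]);print(p,uv)
i=np.ascontiguousarray(i[:,:,::-1]); 
cv2.imwrite('pics/s1.png',cv2.resize(i[130:290,260:460],(800,640),interpolation=cv2.INTER_CUBIC)[:600])
```

```text
[ 0.45256057 -0.11163372  0.16210529] [[366.44703058 197.48770237]
 [360.10255554 215.82227417]]
```

View pics/s1.png

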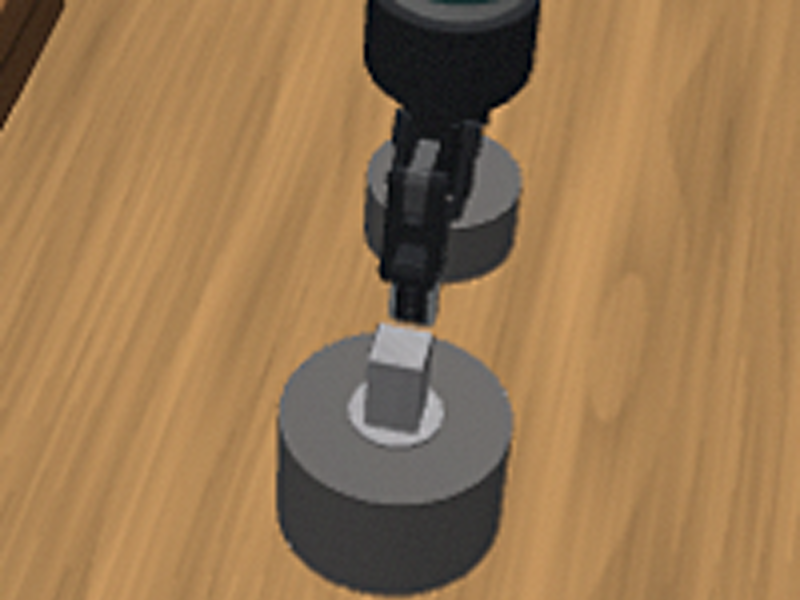

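The fingers are above the stub, still 7 mm short in x and 15 mm short in y. I'll correct that, then go down.

Emit:
{"op": "carry_out", "data": {"moves": [100, 0.4, 0.8, 0, 0, 100, 0.35, 0.75, 0, 0, 100, 0, 0, -1, 0, 100, 0, 0, -1.5, 0, 100, 0, 0, -1.5, 0, 100, 0, 0, -1.5, 0, 100, 0, 0, -1.4, 0, 100, 0, 0, -1, 0, 100, 0, 0, 0, 0, 100, 0, 0, 0, 0]}}

```text
clock: 3.15
position: [0.4596, -0.0958, 0.0822]
ee_rot: [0.0, 1.0, -0.004, -0.0]
contact_force: [0.5, -0.7, 0.4]
width: 0.0854
```

Now to close on the stub.

Emit:
{"op": "carry_out", "data": {"moves": [0, 0, 0, 0, 0, 0, 0, 0, 0, 0, 0, 0, 0, 0, 0, 0, 0, 0, 0, 0, 0, 0, 0, 0, 0, 0, 0, 0, 0, 0, 0, 0, 0, 0, 0, 0, 0, 0, 0, 0, 0, 0, 0, 0, 0, 0, 0, 0, 0, 0], "squeeze": 100}}

```text
clock: 4.15
position: [0.4598, -0.0962, 0.0828]
ee_rot: [0.0, 1.0, -0.005, 0.0]
contact_force: [-1.0, -1.3, 6.1]
width: 0.0267
```

Emit:
{"op": "carry_out", "data": {"moves": [0, 0, 0, 0.3, 0, 0, 0, 0, 0.6, 0, 0, 0, 0, 1, 0, 0, 0, 0, 1.4, 0, 0, 0, 0, 1.6, 0, 0, 0, 0, 1.5, 0, 0, 0, 0, 1.2, 0, 0, 0, 0, 0.8, 0, 0, 0, 0, 0.4, 0, 0, 0, 0, 0.2, 0]}}

```text
clock: 5.15
position: [0.4594, -0.0958, 0.1725]
ee_rot: [-0.0, 1.0, -0.005, -0.0]
contact_force: [-0.9, -0.8, -4.6]
width: 0.0268
```

Emit:
{"op": "carry_out", "data": {"moves": [0, 0.05, 0.3, 0, 0, 0, 0.1, 0.7, 0, 0, 0, 0.2, 1.1, 0, 0, 0, 0.25, 1.5, 0, 0, 0, 0.3, 1.9, 0, 0, 0, 0.35, 2.2, 0, 0, 0, 0.4, 2.4, 0, 0, 0, 0.4, 2.4, 0, 0, 0, 0.4, 2.4, 0, 0, 0, 0.4, 2.4, 0, 0]}}

```text
clock: 6.15
position: [0.4877, 0.0792, 0.1719]
ee_rot: [-0.0, 1.0, -0.004, -0.0]
contact_force: [-0.3, -0.0, -5.8]
width: 0.0271
```

Emit:
{"op": "carry_out", "data": {"moves": [0, 0.4, 2.4, 0, 0, 0, 0.4, 2.4, 0, 0, 0, 0.4, 2.3, 0, 0, 0, 0.35, 2.1, 0, 0, 0, 0.3, 1.9, 0, 0, 0, 0.25, 1.7, 0, 0, 0, 0.2, 1.4, 0, 0, 0, 0.15, 1.1, 0, 0, 0, 0.05, 0.7, 0, 0, 0, 0, 0.3, 0, 0]}}

```text
clock: 7.15
position: [0.513, 0.2406, 0.1722]
ee_rot: [0.0, 1.0, -0.004, -0.0]
contact_force: [-0.5, -0.2, -5.1]
width: 0.0269
```

Emit:
{"op": "carry_out", "data": {"moves": [0, 0, 0.1, 0, 0, 0, 0, 0, 0, 0, 0, 0, 0, -0.2, 0, 0, 0, 0, -0.3, 0, 0, 0, 0, -0.3, 0, 0, 0, 0, -0.2, 0, 0, 0, 0, 0, 0, 0, 0, 0, 0, 0, 0, 0, 0, 0, 0, 0, 0, 0, 0, 0]}}

```text
clock: 8.15
position: [0.5132, 0.2412, 0.1625]
ee_rot: [-0.0, 1.0, -0.005, 0.0]
contact_force: [-0.3, 0.5, -5.4]
width: 0.0269
```

Run:
```python
from h import *
i=manip.get_image('side');s=manip.get_state(); print(s['position'],s['qpos'],s['contact_force'],s['moment'])
cv2.imwrite('pics/s2.png',i[:,:,::-1])
```

```text
[0.51315717 0.24120558 0.16248677] [ 3.16745011e-01  3.10403690e-01  1.63263614e+00 -8.56117770e-05
  1.19819813e+00  1.89671504e+00] [ 0.64148734 -0.29981633 -5.34354852] [0.07889264 0.02593227 0.00440335]
```

View pics/s2.png

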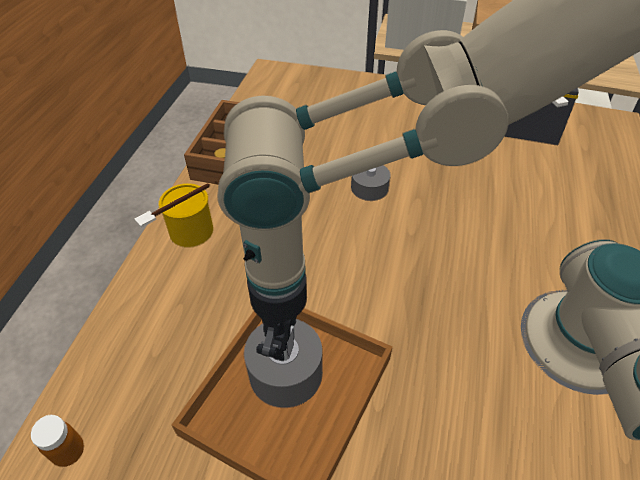

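The cup is level over the tray with both feet in it (about 5.3 N) and its bottom about 80 mm up. The rows can't tilt the tool, so I'll rock the cup with quick side-to-side jerks along the jaw axis and watch the weight.

Emit:
{"op": "carry_out", "data": {"moves": [0, 0, 2.5, 0, 0, 0, 0, 0, 0, 0, 0, 0, -5, 0, 0, 0, 0, 0, 0, 0, 0, 0, 5, 0, 0, 0, 0, 0, 0, 0, 0, 0, -5, 0, 0, 0, 0, 0, 0, 0, 0, 0, 2.5, 0, 0, 0, 0, 0, 0, 0]}}

```text
clock: 9.2
position: [0.5138, 0.2426, 0.1632]
ee_rot: [-0.001, 1.0, -0.005, 0.001]
contact_force: [-0.5, 0.5, -2.8]
width: 0.0269
```

Emit:
{"op": "carry_out", "data": {"moves": [0, 0, 0, 0, 0, 0, 0, 0, 0, 0, 0, 0, 0, 0, 0, 0, 0, 0, 0, 0, 0, 0, 0, 0, 0, 0, 0, 0, 0, 0, 0, 0, 0, 0, 0, 0, 0, 0, 0, 0, 0, 0, 0, 0, 0, 0, 0, 0, 0, 0]}}

```text
clock: 10.2
position: [0.513, 0.2411, 0.1623]
ee_rot: [0.0, 1.0, -0.005, -0.0]
contact_force: [-0.2, -0.1, -2.7]
width: 0.0264
```

The weight fell from 5.3 to 2.7 N, which means both feet are out. I'll carry the empty cup back.

Emit:
{"op": "carry_out", "data": {"moves": [0, 0, 0, 0.5, 0, 0, 0, 0, 0.5, 0, 0, -0.2, -1, 0, 0, 0, -0.3, -2, 0, 0, 0, -0.5, -3, 0, 0, 0, -0.5, -3, 0, 0, 0, -0.5, -3, 0, 0, 0, -0.5, -3, 0, 0, 0, -0.5, -3, 0, 0, 0, -0.5, -3, 0, 0]}}

```text
clock: 11.2
position: [0.4773, 0.0294, 0.1726]
ee_rot: [0.0, 1.0, -0.005, 0.0]
contact_force: [1.2, -0.4, -2.8]
width: 0.027
```

Emit:
{"op": "carry_out", "data": {"moves": [0, -0.5, -3, 0, 0, 0, -0.5, -3, 0, 0, 0, -0.4, -2.5, 0, 0, 0, -0.3, -2, 0, 0, 0, -0.2, -1.5, 0, 0, 0, -0.1, -0.7, 0, 0, 0, 0, 0, 0, 0, 0, 0, 0, 0, 0, 0, 0, 0, 0, 0, 0, 0, 0, 0, 0]}}

```text
clock: 12.2
position: [0.4581, -0.0952, 0.1723]
ee_rot: [-0.0, 1.0, -0.004, -0.0]
contact_force: [-0.3, -0.5, -3.0]
width: 0.0269
```

Run:
```python
from h import *
a=manip.get_image('side');b=manip.get_image('top');s=manip.get_state(); print(s['position'],s['contact_force'])
cv2.imwrite('pics/s3.png',np.hstack([cv2.resize(a[180:,150:420][:,:,::-1],(400,444)),cv2.resize(b[150:330,80:260][:,:,::-1],(400,400)) if 0 else cv2.copyMakeBorder(cv2.resize(b[150:330,80:260][:,:,::-1],(400,400)),0,44,0,0,0)]))
```

```text
[ 0.45812006 -0.09532214  0.17232685] [ 0.48457227 -0.41209775 -2.55220254]
```

View pics/s3.png

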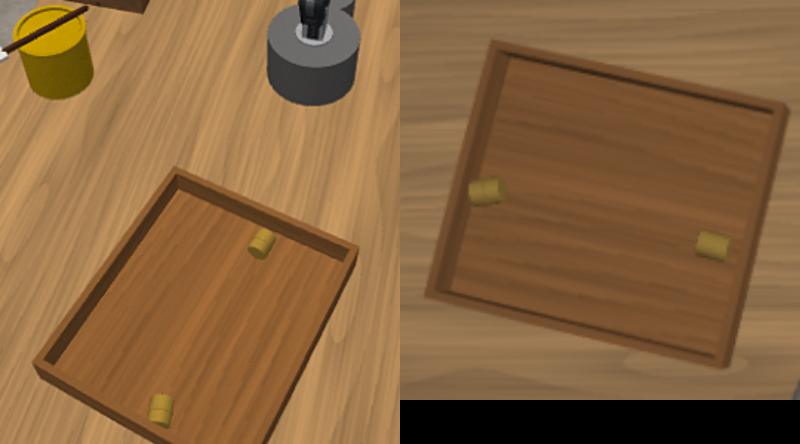

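Both feet lie on the tray floor, at crop positions (487,191) and (713,246). Now I'll lower the cup.

Emit:
{"op": "carry_out", "data": {"moves": [0, 0, 0, -0.5, 0, 0, 0, 0, -1.2, 0, 0, 0, 0, -1.6, 0, 0, 0, 0, -1.6, 0, 0, 0, 0, -1.4, 0, 0, 0, 0, -1, 0, 0, 0, 0, -0.6, 0, 0, 0, 0, -0.4, 0, 0, 0, 0, -0.2, 0, 0, 0, 0, -0.1, 0]}}

```text
clock: 13.3
position: [0.4584, -0.096, 0.0865]
ee_rot: [0.0, 1.0, -0.005, 0.0]
contact_force: [-0.1, 0.9, -3.0]
width: 0.0272
```

Emit:
{"op": "carry_out", "data": {"moves": [0, 0, 0, -0.1, 0, 0, 0, 0, -0.1, 0, 0, 0, 0, -0.1, 0, 0, 0, 0, -0.05, 0, 0, 0, 0, 0, 0, 0, 0, 0, 0, 0, 0, 0, 0, 0, 0, 0, 0, 0, 0, 0, 0, 0, 0, 0, 0, 0, 0, 0, 0, 0]}}

```text
clock: 14.3
position: [0.4581, -0.0959, 0.0829]
ee_rot: [0.0, 1.0, -0.005, 0.0]
contact_force: [-0.3, -0.6, -2.3]
width: 0.0268
```

Emit:
{"op": "carry_out", "data": {"moves": [0, 0, 0, -0.05, 0, 0, 0, 0, -0.05, 0, 0, 0, 0, 0, 0, 0, 0, 0, 0, 0, 0, 0, 0, 0, 0, 0, 0, 0, 0, 0, 0, 0, 0, 0, 0, 0, 0, 0, 0, 0, 0, 0, 0, 0, 0, 0, 0, 0, 0, 0]}}

```text
clock: 15.3
position: [0.4581, -0.096, 0.0828]
ee_rot: [0.0, 1.0, -0.005, 0.0]
contact_force: [-2.2, -0.8, 5.9]
width: 0.0273
```

The cup is on the bench: the force turned upward to 5.9 N. I'll open the jaws, then rise.

Emit:
{"op": "carry_out", "data": {"moves": [20, 0, 0, 0, 0, 60, 0, 0, 0, 0, 100, 0, 0, 0, 0, 100, 0, 0, 0, 0, 100, 0, 0, 0, 0, 100, 0, 0, 0, 0, 100, 0, 0, 0, 0, 100, 0, 0, 0, 0, 100, 0, 0, 0, 0, 100, 0, 0, 0, 0]}}

```text
clock: 16.3
position: [0.4581, -0.0959, 0.0818]
ee_rot: [0.0, 1.0, -0.005, 0.0]
contact_force: [-0.6, -0.4, 0.8]
width: 0.0856
```

Emit:
{"op": "carry_out", "data": {"moves": [100, 0, 0, 0.5, 0, 100, 0, 0, 1, 0, 100, 0, 0, 2, 0, 100, 0, 0, 2, 0, 100, 0, 0, 3, 0, 100, 0, 0, 3, 0, 100, 0, 0, 2, 0, 100, 0, 0, 1, 0, 100, 0, 0, 0, 0, 100, 0, 0, 0, 0]}}

```text
clock: 17.3
position: [0.4575, -0.0957, 0.2263]
ee_rot: [-0.0, 1.0, -0.005, -0.001]
contact_force: [-0.0, 0.3, 0.1]
width: 0.0853
```

Run:
```python
from h import *
a=manip.get_image('side');s=manip.get_state(); print(s['position'],s['contact_force'],s['width'])
cv2.imwrite('pics/s4.png',a[:,:,::-1])
```

```text
[ 0.45722201 -0.0955749   0.22575278] [-0.02411502 -0.57729983 -0.27641216] 0.08553311994086149
```

View pics/s4.png

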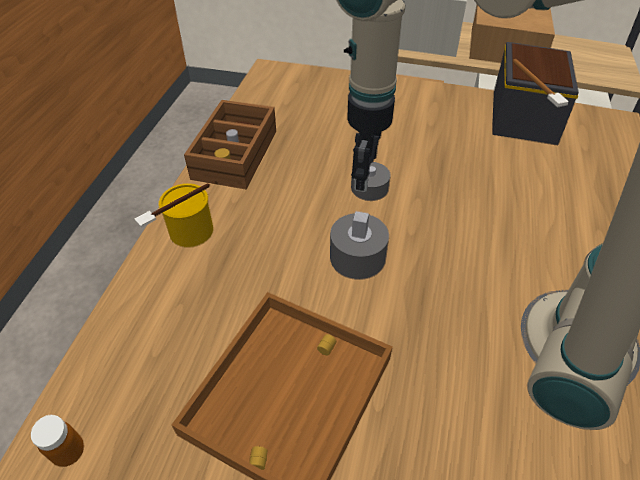

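The cup stands flat at (359,245) with the gripper clear above it, and the feet lie in the tray at (326,344) and (259,456). Time to hand in.

```bash
python3 -c "
from rig import manip
print(manip.sign_off())"
```

```text
the job is handed in; nothing more can be done
None
```

I lifted the tall cup by its stub and carried it level over the tray, emptied it there, then stood it mouth down where it had been, let go and handed the job in (at about 17 s of the 72 s allowed).

**One departure from the task:** I did not rock the cup by tilting it. The moves can only shift the tool and turn it about the vertical, so I shook it level with quick side-to-side jerks of up to 5 cm. One set of jerks brought both feet out.

**Last checks:**
- **Weight:** the load fell from about 5.3 N to 2.7 N. That is a loss of two feet and leaves about 0.27 kg, within the range given for the empty cup. It stayed at that level afterwards.
- **Feet:** both lie on the tray floor, inside the walls, in the side and top pictures. Each is fairly near a wall but within the tray's outline.
- **Cup:** it looks upright on the bench in the last picture. The tool set it down at the same height as at the grasp, 0.083 m. I did not measure the cup's tilt or stub height directly.
- **Robot:** the gripper is open and about 10 cm above the stub, and the force reading is about zero.

No check failed or disagreed. I saw no sign of the cup touching the tray: its bottom stayed about 80 mm up during the shaking, well above the 45 mm rim. The force was only read at the end of each call, though, so a brief knock would not have shown.

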